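# Keep the solder pick over a ring on a coasting turntable

## Robot

A 6-joint arm with a two-finger parallel gripper is mounted at the origin on the work surface. World frame = base frame: x ahead of the robot, y to its left, z up, the work surface at z = 0. Lengths are in m, angles in rad, forces in N, time in s.
With the tool pointing down it reaches from about 0.35 to 0.975 m from the base axis. Payload 17.4 kg.
Tool frame: the origin (TCP) lies midway between the tips of the shut fingers; the grasp point (between the pads) lies behind it (robot.grasp_offset is the z of the grasp point in the tool frame, in m); z points along the fingers, y is the line along which they close (so a half turn about z gives the same grasp; the last joint's range is limited). The gripper opens to 85 mm and grips with 20 to 120 N. Pads are 22 mm wide; open, the fingers measure 114 mm over their backs; the gripper's body (76 mm by 85 mm) begins 54 mm behind the grasp point. The pads swing forward as they close: fully open they stand 13 mm farther back than shut.
Start: joints at [-1.264, 0.116, 1.442, -0, 1.584, -0.038], TCP at [0.228, -0.635, 0.231] pointing down, gripper open.
Joint ranges: [-2.83, 2.83], [-0.83, 2.19], [0.07, 2.5], [-1.14, 4.28], [0.01, 3], [-2.97, 2.97]. Speed limits (rad/s): [1.89, 1.89, 2.22, 3.14, 3.14, 3.14].

## Interface

Orientations are given as a unit quaternion [w, x, y, z].
In Python, from rig import observe, eyes, workorder, robot gives the robot as it stands. The module is installed in compiled form; this text tells all that it offers.
- The arm moves only by the tool arm_command, never from a script. Its argument "motion" is a list of rows, each a list of 5 numbers: the shift along the tool's x, y, z in m, then the turn about the tool's z in degrees, then the opening, from 0 (shut) to 1 (fully open). In form: [[tx, ty, tz, yaw, hand], ...]. A call has 1 to 8 rows; each row shifts and turns the commanded pose from where the row before left it, along the tool's axes as they then stand; what a row does not reach is not made up. A row lasts 1/12 s, in which the tool goes at most 41.7 mm and 7.16 degrees, less where a joint would pass 70% of its speed; a pose out of reach is approached as far as the arm can. A call with a gripper value outside its range is refused whole. The fingers move at their own pace and stop on an object; "squeeze" is the grip in N (left out, the last holds). Time passes only in rows, so rows that do not move let the fingers close. It gives the time, the measured TCP pose, the force, the opening and the grip force at its end, in the units of the state.
- observe(): the state, without advancing time (a new reading comes with each control period).
- eyes.camera(name): name is "scene" or "top" or "wrist"; returns a dict with "color" (400x640x3 uint8, blue, green, red), "mtx" (3x3 intrinsics, pixels), "origin" and "attitude" of the camera in the world. Camera axes: x right, y up, looking along -z (the intrinsics and any distortion apply to the point x, -y, -z); pixel columns grow to the right and rows downward; lengths in m; the calibration is good to about 2 mm. A picture is of the moment at which its call begins. There is no depth.
- workorder.finish_job(): hands the job in; it is judged then, once.
The state is a dict: "t": time; "joint_pos": joint angles; "dq": joint speeds; "joint_efforts": joint torques, N m; "tool_pos": TCP position; "eef_rot": TCP orientation; "contact_force": force on the tool from outside, world axes, zero at the start; "torque": the same for the moment, N m; "grip_width": finger opening in m; "finger_force": force on a finger pad.
Only numpy, scipy, OpenCV 4.12 (cv2) and the standard library are available. Lean on these libraries where they do the work, as an engineer would, in place of code of your own. Each camera call takes 0.05 s, during which the arm holds its last target. There are 200 camera calls.

## Task

Get ready to solder the brass ring, torch still cold: take the solder pick out of its rack and, with its steel shank (against the side of the firebrick, say), gently set the turntable turning by itself at about one turn in three seconds, either way round. Then at once, while the turntable coasts and before it turns slow, keep the point of the pick poised just above the middle of the ring, over its opening and a finger's breadth or two above it, for six seconds without touching anything. Finish holding the pick upright and still, lifted a hand's breadth above the ring, with the turntable left alone.

Things in the scene. Friction and masses are not known exactly. Their poses are not given: they have to be found in the camera images.
- turntable: Steel turntable of a revolving soldering stand, 250 mm across, 8 mm thick, rolled rim 7 mm high at its edge. Turns freely either way, endlessly, on a vertical bearing. Origin on the axis at its underside, 44 mm above the table; z up; x along the firebrick towards the ring. With brick 2.0 kg, inertia 0.0145 kg m2 nominal; left alone it loses half its speed in about 13 s
- brick_top (a point): Centre of the top of the off-white firebrick fixed on the turntable, on the turning axis, 84 mm above the table; axes as the turntable's. The brick is 200 mm along x, 80 mm along y and 32 mm thick, its lower face on the plate; a small steel clip 3 mm thick stands at the middle of each end
- ring (a point): Brass ring, 34 mm outside and 26 mm inside diameter, 6 mm high, pinned flat on the firebrick near one end (three thin pins just outside it stand 12 mm high). This point is its centre on the brick's top, 75 mm from the turntable's axis; z up. It turns with the turntable
- pick: Solder pick standing upright in the rack, point down: wooden handle 14 mm square (sides along its x and y), 75 mm long, then a straight steel shank 5 mm thick, 75 mm long. 40 g. Origin at the centre of the handle's lower end, which rests on the rack's top; z along the handle, away from the point. The shank hangs loose in an 11 mm hole: lift straight up 80 mm to clear it
- pick_tip (a point): The point of the pick, 75 mm below the pick's origin along its z axis
- rack: Fixed wooden tool rack, 240 mm along its x axis, 60 mm along y, 95 mm high, origin at the centre of its underside. The pick stands at its middle; a file's wooden handle (46 mm high, 18 mm thick) stands on it 85 mm towards +x and tweezers (about 48 mm high) 85 mm towards -x
- torch: Small butane hand torch, cold, standing on its round foot (72 mm across), 135 mm high, grey body with a brass nozzle. Origin under its foot. Not to be disturbed
- jar: Flux jar, 56 mm across, 60 mm high, white cap. Origin under its middle. Not to be disturbed
- pliers: Pliers lying flat on the table, 150 mm long, black grips. Origin under the pivot. Not to be disturbed
There are look-alikes about, which are no part of the job. Several things have the shape of the pick; the one meant has the colours described above.

How it is judged:
By the outcome, as a careful person would: the job done as asked, in the order asked, and still so for the second after the job is handed in, while the arm keeps its last pose, push and grip.
It also fails if it takes over 48 s, if anything falls off the work surface, if the arm or the gripper's body presses on something with over 40 N, if the wrist force passes 120 N, or if a joint passes its speed limit or range.

## Working session

There is one attempt and no reset: what is moved stays moved. The work goes in short steps, Python scripts to look and compute and a tool call to move; the robot and the scene stay as the last step left them, time stands still between calls to the robot, and variables do not carry over. Pictures are saved under pics/ and viewed, at most 10 in all, crops included, and the job is handed in when it is done.

Besides the shell and the picture viewer there is one more tool, called after "Call:" in YAML: its name, and indented under it one key for each argument. arm_command: Moves the arm, as the interface text tells. Its arguments: {"type":"object","properties":{"motion":{"type":"array"},"squeeze":{"type":"number"}},"required":["motion"]}

```bash
mkdir -p pics
cat > h.py <<'E'
import numpy as np, cv2
from rig import observe, eyes, workorder, robot
from scipy.spatial.transform import Rotation as R
def q2R(q): q=np.array(q); return R.from_quat([q[1],q[2],q[3],q[0]]).as_matrix() if q.size==4 else q
def snap(n,fn):
    c=eyes.camera(n); cv2.imwrite(f'pics/{fn}.png',c['color']); np.savez(f'pics/{fn}.npz',**{k:np.array(c[k]) for k in c}); return c
def load(fn): return dict(np.load(f'pics/{fn}.npz',allow_pickle=True))
def px2z(c,u,v,z):
    K=np.array(c['mtx']);d=np.linalg.inv(K)@[u,v,1.];d=q2R(c['attitude'])@[d[0],-d[1],-d[2]];o=np.array(c['origin']);return o+d*(z-o[2])/d[2]
def proj(c,p):
    p=q2R(c['attitude']).T@(np.array(p)-c['origin']);p=np.array([p[0],-p[1],-p[2]]);q=np.array(c['mtx'])@p;return q[:2]/q[2]
E
python3 - <<'E'
from h import *
for n in ['scene','top']:
    c=snap(n,n+'0'); print(n,c['origin'],c['attitude'],c['mtx'],c.keys())
o=observe();print(o,robot.grasp_offset)
E
```

```text
scene [1.11070761 0.73449773 0.66302521] [0.29542128 0.15713462 0.46316667 0.82067753] [[387.75996391   0.         319.07178861]
 [  0.         387.75996391 202.62046796]
 [  0.           0.           1.        ]] dict_keys(['color', 'mtx', 'origin', 'attitude'])
top [0.34991252 0.00861506 1.08897967] [-0.69631679 -0.06012386  0.05864668  0.71280335] [[379.52969802   0.         313.84238251]
 [  0.         379.52969802 203.27969417]
 [  0.           0.           1.        ]] dict_keys(['color', 'mtx', 'origin', 'attitude'])
{'t': 0.1, 'joint_pos': array([-1.26383640e+00,  1.16407222e-01,  1.44222606e+00,  1.40705514e-05,
        1.58399426e+00, -3.77727660e-02]), 'dq': array([ 0.00090969,  0.00040359, -0.00036889,  0.00079792, -0.00079833,
        0.00072267]), 'joint_efforts': array([ 1.68371589e-03, -7.33670712e+01, -6.33786964e+01,  1.09213947e-04,
        5.40220644e-03,  4.16746343e-05]), 'tool_pos': array([ 0.22807069, -0.63510884,  0.23063963]), 'eef_rot': array([-5.13708473e-04,  9.85181516e-01,  1.71514175e-01, -6.24635100e-05]), 'contact_force': array([-0.94035935, -0.85837787, -0.1131618 ]), 'torque': array([-0.03048456, -0.0229962 ,  0.00456966]), 'finger_force': 0.0, 'grip_width': 0.08524611422842315} -0.0187
```

View pics/scene0.png

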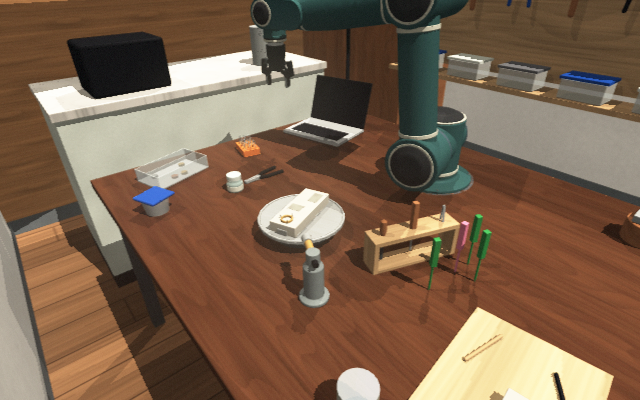

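View pics/top0.png

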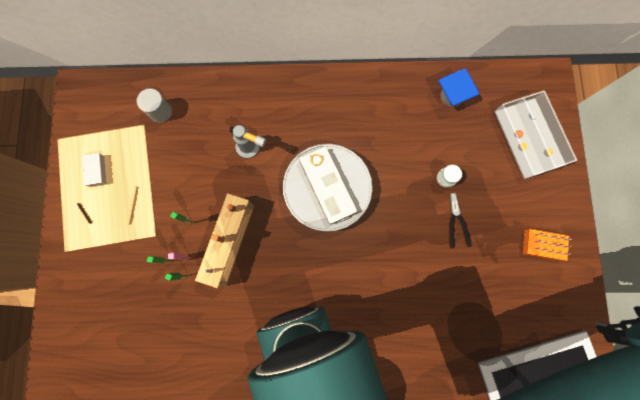

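The scene view shows the rack with a tall brown handle at its middle (415,215), a file handle (383,228) and tweezers (443,213). Green handles stand at (435,250), (477,228) and (485,243), with a pink one at (463,232). The wooden handle in the rack's middle fits the pick, and I'll confirm it in one crop.

Run:
```python
from h import *
t=cv2.imread('pics/top0.png');s=cv2.imread('pics/scene0.png')
a=cv2.resize(s[190:300,350:500],None,fx=4,fy=4,interpolation=cv2.INTER_CUBIC)[:440,:600]
cv2.imwrite('pics/c1.png',a)
b=cv2.resize(t[140:290,190:390],None,fx=4,fy=4,interpolation=cv2.INTER_CUBIC)
cv2.imwrite('pics/c2.png',b)
```

```text
(no output)
```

View pics/c1.png

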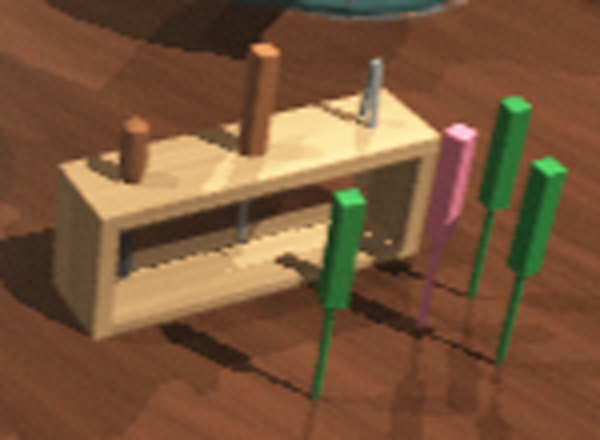

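View pics/c2.png

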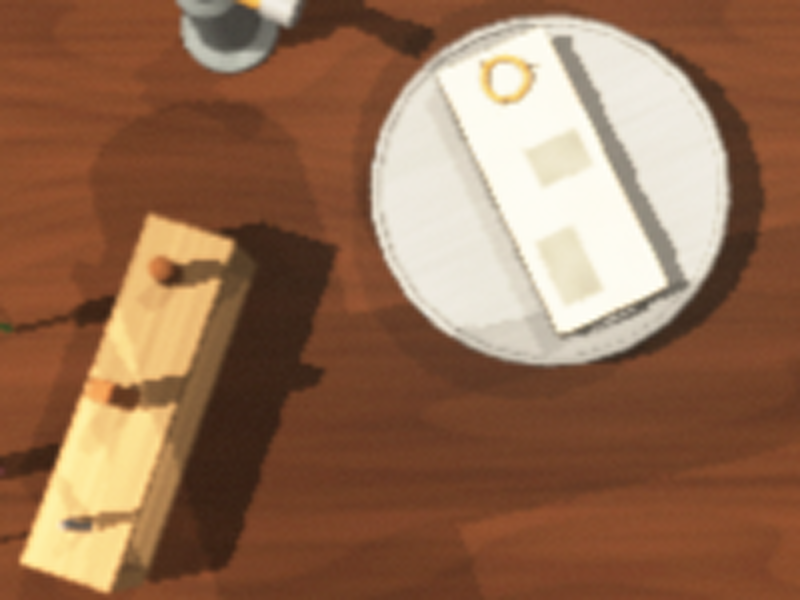

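The crops confirm that the pick is the wooden handle at the middle of the rack. In the scene crop its top is at (265,48) and its base at (254,152); the green and pink ones are decoys. The ring is at (508,80) in the top crop, and the brick corners are clear.

Run:
```python
from h import *
t=load('top0');s=load('scene0')
f=lambda x,y:((x+.5)/4-.5+190,(y+.5)/4-.5+140)
g=lambda x,y:((x+.5)/4-.5+350,(y+.5)/4-.5+190)
def P(n,x,y,z): p=px2z(t,*f(x,y),z);print(n,p.round(4));return p
rc=[P('rack',*q,.095) for q in [(150,213),(237,238),(110,592),(20,562)]]
print('rc',np.mean(rc,0), [np.linalg.norm(rc[i]-rc[i-1]) for i in range(4)])
d=(rc[0]+rc[1]-rc[2]-rc[3]);print('rack ax',np.degrees(np.arctan2(d[1],d[0])))
P('ptop',100,388,.17);P('pbot',127,399,.095)
print('S ptop',px2z(s,*g(265,48),.17),'pbot',px2z(s,*g(254,152),.095))
bc=[P('brick',*q,.084) for q in [(437,73),(548,28),(668,288),(562,335)]]
print('bc',np.mean(bc,0),[np.linalg.norm(bc[i]-bc[i-1]) for i in range(4)])
d=(bc[0]+bc[1]-bc[2]-bc[3]);print('brick ax',np.degrees(np.arctan2(d[1],d[0])))
r=P('ring',508,80,.087);print('r-b',r-np.mean(bc,0),np.linalg.norm((r-np.mean(bc,0))[:2]))
P('tt',550,190,.057)
print('S ring',px2z(s,287,218,.087))
print('jar',px2z(t,450,176,.06),'torch top',px2z(t,238,130,.135),'foot',px2z(t,247,149,0.01),'pliers',px2z(t,457,215,.01))
print('nozzle',px2z(t,262,141,.13))
o=observe();print(q2R(o['eef_rot']))
for n,p in dict(tip=[.4,-.0,.1]).items(): pass
```

```text
rack [0.5524 0.2397 0.095 ]
rack [0.534  0.1815 0.095 ]
rack [0.3054 0.2616 0.095 ]
rack [0.3256 0.3198 0.095 ]
rc [0.42933146 0.2506337  0.095     ] [np.float64(0.2405262149721935), np.float64(0.061047831413198084), np.float64(0.24223719407537103), np.float64(0.06166762843427443)]
rack ax -19.387107309385467
ptop [0.4297 0.2509 0.17  ]
pbot [0.4286 0.2529 0.095 ]
S ptop [0.42654783 0.25306512 0.17      ] pbot [0.42765676 0.25602276 0.095     ]
brick [0.6478 0.0469 0.084 ]
brick [ 0.678  -0.0301  0.084 ]
brick [ 0.4952 -0.1051  0.084 ]
brick [ 0.4653 -0.0333  0.084 ]
bc [ 0.57155494 -0.03043189  0.084     ] [np.float64(0.1993246721576942), np.float64(0.08270268173492475), np.float64(0.19759724014322175), np.float64(0.07778294220041433)]
brick ax 23.01984294762176
ring [ 0.6407 -0.0016  0.087 ]
r-b [0.06919218 0.02878673 0.003     ] 0.07494153136996909
tt [ 0.5698 -0.0292  0.057 ]
S ring [0.63882439 0.00285148 0.087     ]
jar [ 0.59252509 -0.37142011  0.06      ] torch top [0.71266856 0.20424395 0.135     ] foot [0.70058475 0.20263152 0.01      ] pliers [ 0.48932844 -0.40038235  0.01      ]
nozzle [0.68256728 0.1416089  0.13      ]
[[ 9.41165768e-01  3.37945126e-01 -2.99292361e-04]
 [ 3.37945254e-01 -9.41165248e-01  9.90765431e-04]
 [ 5.31407791e-05 -1.03361894e-03 -9.99999464e-01]]
```

Call:
arm_command:
  motion:
    - [0.012,-0.012,-0.003,0,0.6]
    - [0.024,-0.025,-0.003,0,0.6]
    - [0.024,-0.025,-0.003,0,0.6]
    - [0.024,-0.025,-0.003,0,0.6]
    - [0.024,-0.025,-0.003,0,0.6]
    - [0.024,-0.025,-0.003,0,0.6]
    - [0.024,-0.025,0,0,0.6]
    - [0.024,-0.025,0,0,0.6]
  squeeze: 60

```text
t: 0.77
tool_pos: [0.3346, -0.3969, 0.2492]
eef_rot: [0.0, 0.985, 0.171, 0.0]
contact_force: [0.9, -1.1, -0.4]
grip_width: 0.0511
finger_force: 0.0
```

Call:
arm_command:
  motion:
    - [0.024,-0.025,0,0,0.6]
    - [0.024,-0.025,0,0,0.6]
    - [0.024,-0.025,0,0,0.6]
    - [0.024,-0.025,0,0,0.6]
    - [0.024,-0.025,0,0,0.6]
    - [0.024,-0.025,0,0,0.6]
    - [0.012,-0.03,0,0,0.6]
    - [0.012,-0.03,0,0,0.6]

```text
t: 1.43
tool_pos: [0.4215, -0.1424, 0.2489]
eef_rot: [-0.0, 0.985, 0.172, -0.0]
contact_force: [1.0, 0.1, 0.1]
grip_width: 0.0513
finger_force: 0.0
```

Call:
arm_command:
  motion:
    - [0.012,-0.03,0,0,0.6]
    - [0.012,-0.03,0,0,0.6]
    - [0.012,-0.03,0,0,0.6]
    - [0.012,-0.03,0,0,0.6]
    - [0.012,-0.03,0,0,0.6]
    - [0.012,-0.03,0,0,0.6]
    - [0.012,-0.03,0,0,0.6]
    - [0.012,-0.03,0,0,0.6]

```text
t: 2.1
tool_pos: [0.4303, 0.1159, 0.2492]
eef_rot: [0.0, 0.985, 0.172, 0.0]
contact_force: [1.0, -0.2, 0.2]
grip_width: 0.0514
finger_force: 0.0
```

Call:
arm_command:
  motion:
    - [0.012,-0.03,0,-7,0.6]
    - [0.0,-0.03,0,-7,0.6]
    - [0,0,0,-7,0.6]
    - [0,0,0,-7,0.6]
    - [0,0,0,-7,0.6]
    - [0,0,0,-7,0.6]
    - [0,0,0,-7,0.6]
    - [0,0,0,-2,0.6]

```text
t: 2.77
tool_pos: [0.4182, 0.1734, 0.2491]
eef_rot: [-0.0, 0.813, 0.582, -0.0]
contact_force: [0.6, 0.5, 0.3]
grip_width: 0.0514
finger_force: 0.0
```

Run:
```python
from h import *
c=snap('wrist','w1');o=observe();M=q2R(o['eef_rot'])
print(o['t'],o['tool_pos'],M.round(4).tolist(),o['grip_width'],c['origin'],c['attitude'],c['mtx'][0])
for p in [(.429,.252,.17),(.429,.252,.095)]: print(proj(c,p))
print('move tool frame', M.T@(np.array([.4288,.2522,0])-[o['tool_pos'][0],o['tool_pos'][1],0]))
```

```text
2.8167 [0.41823133 0.1733609  0.24903597] [[0.324, 0.946, -0.0004], [0.946, -0.324, -0.0002], [-0.0003, -0.0003, -1.0]] 0.051126714259107975 [0.44219228 0.24274717 0.39188716] [ 0.97619059 -0.14288989  0.02346095 -0.16150538] [321.51532911   0.         316.26745659]
[292.60941516  96.52416202]
[298.58350809  98.34276234]
move tool frame [ 7.80098192e-02 -1.55489164e-02 -1.79474210e-05]
```

View pics/w1.png

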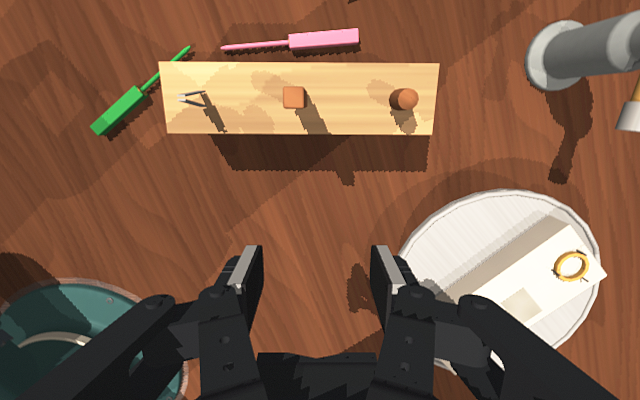

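The wrist view shows the wooden pick at (294,97), within 1.5 px of the prediction and square to the rack. Tweezers are at (190,98), the file at (403,98), and the ring at (572,266).

Call:
arm_command:
  motion:
    - [0.02,-0.004,0,0,0.6]
    - [0.03,-0.006,0,0,0.6]
    - [0.02,-0.003,0,0,0.6]
    - [0.008,-0.0015,0.01,0,0.6]
    - [0,0,0.03,0,0.6]
    - [0,0,0.04,0,0.6]
    - [0,0,0.033,0,0.6]
    - [0,0,0.02,0,0.6]

```text
t: 3.48
tool_pos: [0.4288, 0.2506, 0.1116]
eef_rot: [-0.0, 0.816, 0.579, -0.002]
contact_force: [-0.3, -0.5, -0.6]
grip_width: 0.0514
finger_force: 0.0
```

Call:
arm_command:
  motion:
    - [0,0,0,0,0.6]
    - [0,0,0,0,0.3]
    - [0,0,0,0,0]
    - [0,0,0,0,0]
    - [0,0,0,0,0]
    - [0,0,0,0,0]
  squeeze: 60

```text
t: 3.98
tool_pos: [0.4311, 0.2521, 0.1181]
eef_rot: [0.0, 0.815, 0.579, 0.001]
contact_force: [-0.3, -1.5, 7.7]
grip_width: 0.0131
finger_force: 58.8
```

Call:
arm_command:
  motion:
    - [0,0,-0.005,0,0]
    - [0,0,-0.015,0,0]
    - [0,0,-0.025,0,0]
    - [0,0,-0.03,0,0]
    - [0,0,-0.025,0,0]
    - [0,0,-0.02,0,0]
    - [0,0,-0.01,0,0]
    - [0,0,0,0,0]

```text
t: 4.65
tool_pos: [0.4309, 0.2521, 0.249]
eef_rot: [0.0, 0.815, 0.579, 0.002]
contact_force: [-0.5, -0.9, -1.3]
grip_width: 0.0131
finger_force: 58.4
```

Run:
```python
from h import *
c=snap('scene','s2');o=observe();M=q2R(o['eef_rot']);w=snap('wrist','w2')
print(o['t'],o['tool_pos'],M.round(4).tolist(),o['grip_width'],o['finger_force'],o['contact_force'])
p=o['tool_pos']-np.array([0,0,.0955]);u=proj(c,p);uw=proj(w,p);print('tip pred',p,u,uw,'wrist cam',w['origin']-o['tool_pos'])
a,b=[cv2.resize(i[int(q[1])-dy0:int(q[1])+dy1,int(q[0])-40:int(q[0])+40],(400,int(5*(dy0+dy1)))) for i,q,dy0,dy1 in [(c['color'],u,70,30),(w['color'],uw,60,40)]]
cv2.imwrite('pics/v2.png',np.hstack([a,b]))
```

```text
4.7 [0.43054915 0.25190637 0.24685388] [[0.3296, 0.9441, 0.0012], [0.9441, -0.3296, 0.0006], [0.001, 0.0009, -1.0]] 0.013264884629784923 58.36447834968567 [-0.30695397 -0.93826714 -1.38737534]
tip pred [0.43054915 0.25190637 0.15135388] [413.57731665 208.48934721] [315.50658122 202.58804854] wrist cam [0.02429188 0.06905023 0.14297949]
```

View pics/v2.png

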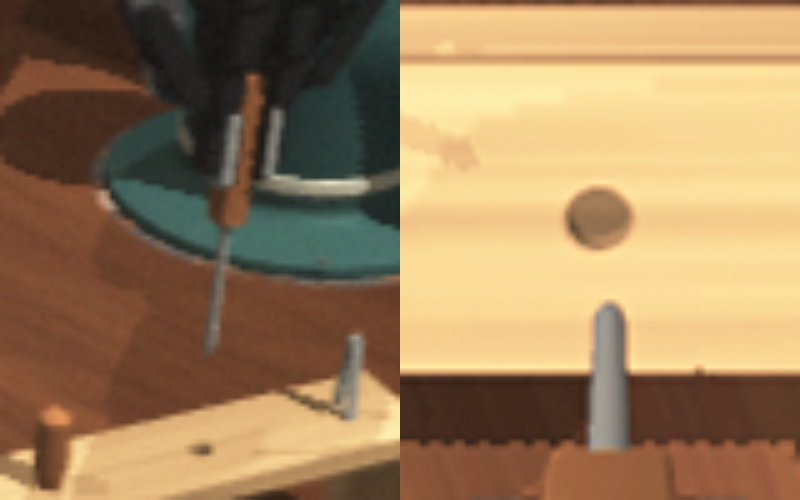

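The pick is held upright and clear: the scene view has its tip at about (415,208) and the wrist view at (317,203), both within 2 px of the prediction.

```bash
cat >> h.py <<'E'
AX=np.array([.5707,-.030])
def rows(targets,start,M,res=.0005,hand=0):
    """tool-frame rows through world targets, rounded cumulatively"""
    T=np.round((np.array(targets)-start)@M/res)*res
    D=np.diff(np.vstack([np.zeros(3),T]),axis=0)
    return [[round(float(v),4) for v in d]+[0,hand] for d in D]
def ease(a,b,n): s=np.arange(1,n+1)/n; s=s*s*(3-2*s); return np.array(a)+s[:,None]*(np.array(b)-a)
def ring(c,z=.087):
    img=c['color'];hsv=cv2.cvtColor(img,cv2.COLOR_BGR2HSV)
    m=(hsv[...,0]>14)&(hsv[...,0]<32)&(hsv[...,1]>100)&(hsv[...,2]>90)
    v,u=np.nonzero(m);P=np.array([px2z(c,a,b,z) for a,b in zip(u,v)]).reshape(-1,3)[:,:2]-AX
    r=np.hypot(*P.T);P=P[(r>.045)&(r<.105)]
    p=np.median(P,0)if len(P) else np.zeros(2)
    P=P[np.hypot(*(P-p).T)<.025]; p=(P.max(0)+P.min(0))/2 if len(P) else p
    m_=P.mean(0) if len(P) else p
    return len(P),m_,np.degrees(np.arctan2(m_[1],m_[0])),np.hypot(*m_),np.degrees(np.arctan2(p[1],p[0])),np.hypot(*p)
E
python3 - <<'E'
from h import *
for n in ['w1','s2','top0','scene0']:print(n,ring(load(n)))
o=observe();M=q2R(o['eef_rot']);M=M.copy()
s=o['tool_pos']
for r in rows(np.vstack([ease(s,[.623,.0514,.215],8),ease([.623,.0514,.215],[.623,.0514,.1655],5)]),s,M): print(r)
E
```

```text
w1 (465, array([0.07366277, 0.03091981]), np.float64(22.770140490034297), np.float64(0.07988891318372966), np.float64(22.822101634295553), np.float64(0.0793350808820432))
s2 (49, array([0.07112007, 0.03324065]), np.float64(25.050813714080416), np.float64(0.07850480990661302), np.float64(25.272841549123434), np.float64(0.07894866575440457))
top0 (44, array([0.07153998, 0.02959197]), np.float64(22.472060864539188), np.float64(0.07741869082903867), np.float64(22.134362157082403), np.float64(0.07619535460759674))
scene0 (48, array([0.07108451, 0.03359863]), np.float64(25.29811604974261), np.float64(0.07862490222255933), np.float64(25.272841549123434), np.float64(0.07894866575440457))
[-0.0055, 0.0105, 0.0015, 0, 0]
[-0.014, 0.0285, 0.0035, 0, 0]
[-0.02, 0.0395, 0.0045, 0, 0]
[-0.0235, 0.0455, 0.006, 0, 0]
[-0.023, 0.0455, 0.0055, 0, 0]
[-0.02, 0.04, 0.005, 0, 0]
[-0.014, 0.028, 0.003, 0, 0]
[-0.0055, 0.0105, 0.0015, 0, 0]
[0.0, 0.0, 0.005, 0, 0]
[0.0, 0.0, 0.0125, 0, 0]
[0.0, 0.0, 0.0145, 0, 0]
[0.0, 0.0, 0.0125, 0, 0]
[0.0, 0.0, 0.005, 0, 0]
```

Call:
arm_command:
  motion:
    - [-0.0075,0.015,0.003,0,0]
    - [-0.014,0.028,0.003,0,0]
    - [-0.017,0.034,0.004,0,0]
    - [-0.018,0.035,0.005,0,0]
    - [-0.018,0.035,0.005,0,0]
    - [-0.018,0.035,0.005,0,0]
    - [-0.017,0.034,0.003,0,0]
    - [-0.011,0.022,0.002,0,0]

```text
t: 5.42
tool_pos: [0.6164, 0.0568, 0.2133]
eef_rot: [-0.001, 0.816, 0.578, -0.001]
contact_force: [0.5, 1.0, -0.2]
grip_width: 0.0133
finger_force: 58.5
```

Call:
arm_command:
  motion:
    - [-0.005,0.01,0,0,0]
    - [0,0,0.005,0,0]
    - [0,0,0.0125,0,0]
    - [0,0,0.0145,0,0]
    - [0,0,0.0125,0,0]
    - [0,0,0.005,0,0]
    - [0,0,0,0,0]
    - [0,0,0,0,0]

```text
t: 6.08
tool_pos: [0.6228, 0.052, 0.1667]
eef_rot: [-0.0, 0.815, 0.579, -0.0]
contact_force: [-0.5, 0.2, -1.7]
grip_width: 0.0131
finger_force: 58.5
```

```bash
sed -i 's/^AX=.*/AX=np.array([.572,-.0297])/' h.py
python3 - <<'E'
from h import *
c=snap('scene','s3');w=snap('wrist','w3');o=observe()
print(o['t'],o['tool_pos'],q2R(o['eef_rot']).round(4).tolist(),o['contact_force'],o['dq'].round(3))
for n in ['w3','s3']:print(n,ring(load(n)))
a=c['color'][180:260,240:360];a=cv2.resize(a,(400,267));b=cv2.resize(w['color'],(400,250));cv2.imwrite('pics/v3.png',np.vstack([a,b]))
Rz=lambda d:np.array([[np.cos(d),-np.sin(d)],[np.sin(d),np.cos(d)]])
print('local tip',(Rz(np.radians(22.8)).T@(o['tool_pos'][:2]-AX)))
E
```

```text
6.1833 [0.62331877 0.05182547 0.16764934] [[0.3293, 0.9442, 0.0011], [0.9442, -0.3293, 0.0], [0.0004, 0.001, -1.0]] [-0.6198996  -0.49049537 -1.19724364] [-0.005 -0.    -0.005 -0.002  0.001  0.002]
w3 (411, array([0.07773922, 0.03200078]), np.float64(22.374157726490427), np.float64(0.08406804580502071), np.float64(21.639734806983572), np.float64(0.08087255713968333))
s3 (59, array([0.06913093, 0.03300872]), np.float64(25.523600020268248), np.float64(0.07660718436461551), np.float64(25.346707257768823), np.float64(0.07596956970696359))
local tip [0.07890127 0.05526851]
```

View pics/v3.png

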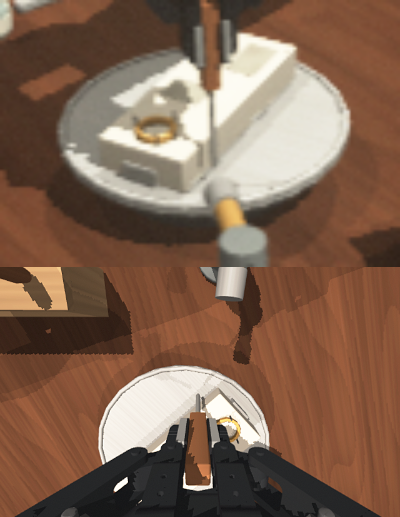

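The view shows the shank standing beside the brick's long side at the ring end, clear of the torch. Next I'll close the gap slowly, then push.

Run:
```python
from h import *
o=observe();M=q2R(o['eef_rot']);s=o['tool_pos'];z=s[2]-.002
a0=np.radians(22.8);Rz=lambda d:np.array([[np.cos(d),-np.sin(d)],[np.sin(d),np.cos(d)]])
W=lambda l,a:np.r_[AX+Rz(a)@l,z]
T=[W([.079,y],a0) for y in (.0525,.049,.0460,.0445,.0440)]
print('approach');[print(r) for r in rows(T,s,M)]
inc=[1,2.5,4.2,6,7.6,9,10,10.6,10.8,10.8]
ph=np.radians(np.cumsum(inc)); T2=[W([.079,.0425],a0-p) for p in ph]
print('push');[print(r) for r in rows(T2,W([.079,.0440],a0),M)]
```

```text
approach
[-0.002, 0.002, 0.002, 0, 0]
[-0.0025, 0.0025, 0.0, 0, 0]
[-0.0025, 0.002, 0.0, 0, 0]
[-0.001, 0.001, 0.0, 0, 0]
[-0.0005, 0.0, 0.0, 0, 0]
push
[-0.0015, 0.0025, 0.0, 0, 0]
[-0.0015, 0.0035, 0.0, 0, 0]
[-0.003, 0.006, 0.0, 0, 0]
[-0.0045, 0.008, 0.0, 0, 0]
[-0.0075, 0.0095, 0.0, 0, 0]
[-0.01, 0.01, 0.0, 0, 0]
[-0.0125, 0.009, 0.0, 0, 0]
[-0.0155, 0.007, 0.0, 0, 0]
[-0.016, 0.004, 0.0, 0, 0]
[-0.017, 0.001, 0.0, 0, 0]
```

Call:
arm_command:
  motion:
    - [-0.002,0.002,0.002,0,0]
    - [-0.0025,0.0025,0,0,0]
    - [-0.0025,0.002,0,0,0]
    - [-0.001,0.001,0,0,0]
    - [-0.0005,0,0,0,0]
    - [0,0,0,0,0]
    - [0,0,0,0,0]

```text
t: 6.77
tool_pos: [0.6274, 0.041, 0.1649]
eef_rot: [0.0, 0.815, 0.579, 0.0]
contact_force: [0.4, -0.1, 0.1]
grip_width: 0.0133
finger_force: 58.3
```

Call:
arm_command:
  motion:
    - [-0.0015,0.0025,0,0,0]
    - [-0.0015,0.0035,0,0,0]
    - [-0.003,0.006,0,0,0]
    - [-0.0045,0.008,0,0,0]
    - [-0.0075,0.0095,0,0,0]
    - [-0.01,0.01,0,0,0]
    - [-0.0125,0.009,0,0,0]
    - [-0.0155,0.007,0,0,0]

```text
t: 7.43
tool_pos: [0.6621, -0.0318, 0.1646]
eef_rot: [0.0, 0.815, 0.579, -0.0]
contact_force: [0.1, -0.2, -0.2]
grip_width: 0.013
finger_force: 58.6
```

Run:
```python
from h import *
o=observe();d=o['tool_pos'][:2]-AX
print(o['t'],o['tool_pos'],o['dq'].round(3),o['contact_force'],np.degrees(np.arctan2(d[1],d[0])),np.hypot(*d))
a0=np.radians(22.8);a=a0-np.radians(50.9);Rz=lambda d:np.array([[np.cos(d),-np.sin(d)],[np.sin(d),np.cos(d)]])
print('cmd',AX+Rz(a)@[.079,.0425])
```

```text
7.4333 [ 0.66213701 -0.03175708  0.16457198] [-0.313  0.044 -0.047 -0.001  0.006 -0.309] [ 0.11996785 -0.19652886 -0.2224696 ] -1.3073615724778607 0.0901604760806929
cmd [ 0.66170603 -0.02941955]
```

Call:
arm_command:
  motion:
    - [-0.016,0.004,0,0,0]
    - [-0.017,0.001,0,0,0]
    - [-0.01,0,-0.012,0,0]
    - [-0.004,0,-0.025,0,0]
    - [0,0,-0.01,0,0]

```text
t: 7.85
tool_pos: [0.6508, -0.0779, 0.2156]
eef_rot: [0.001, 0.816, 0.578, 0.001]
contact_force: [0.0, 0.6, 0.5]
grip_width: 0.0128
finger_force: 58.6
```

Run:
```python
from h import *
for n in ['s4','s5','s6']:
    t=observe()['t'];c=snap('scene',n);r=ring(c);m=r[1]-[0,.004];print(t,r[0],m,np.degrees(np.arctan2(m[1],m[0])),np.hypot(*m))
for n in ['w4']:
    t=observe()['t'];print(t,ring(snap('wrist',n)))
o=observe();print(o['t'],o['tool_pos'],q2R(o['eef_rot']).round(4).tolist())
```

```text
7.85 37 [ 0.00417779 -0.07725298] -86.90449799869751 0.07736586469760709
7.9 36 [-0.00409067 -0.07655169] -93.05878514965134 0.07666090828638193
7.95 38 [-0.0151914  -0.07802561] -101.01751375063463 0.07949071932027198
8.0 (469, array([-0.02085497, -0.07163528]), np.float64(-106.23170795214389), np.float64(0.07460926567705266), np.float64(-106.25161197042137), np.float64(0.07441123806482419))
8.05 [ 0.65064671 -0.07594962  0.21172944] [[0.3294, 0.9442, 0.0004], [0.9442, -0.3294, 0.0], [0.0002, 0.0004, -1.0]]
```

```bash
cat > plan.py <<'E'
from h import *
import sys,json,os
from scipy.optimize import least_squares
TAU=18.8; RR=.075; ZT=.2105
def model(p,t): return p[0]-p[1]*TAU*(1-np.exp(-(t-8.)/TAU))
def fit(ms):
    ms=np.array(ms); f=lambda p:np.r_[(model(p,ms[:,0])-ms[:,1])/ms[:,2]]
    return least_squares(f,[ms[0,1],130]).x
def load_ms(): return json.load(open('ms.json'))
def pos(p,t):
    a=np.radians(model(p,t)); return np.r_[AX+RR*np.array([np.cos(a),np.sin(a)]),ZT]
def vel(p,t): return (pos(p,t+.01)-pos(p,t-.01))/.02
def unwrap(a,p,t): m=model(p,t); return a+360*round((m-a)/360)
E
python3 - <<'E'
from plan import *
ms=[[7.85,-86.9,3],[7.9,-93.1,3],[7.95,-101,3],[8.0,-106.2,1.]];json.dump(ms,open('ms.json','w'))
p=fit(ms);print(p,np.radians(p[1]))
o=observe();M=q2R(o['eef_rot']);s=o['tool_pos'];t=o['t'];n=7;T=n/12;te=t+T
P1=pos(p,te);V=vel(p,te);u=np.arange(1,n+1)/n
H=[(2*x**3-3*x**2+1)*s+(-2*x**3+3*x**2)*P1+(x**3-x**2)*T*V for x in u]
H.append(pos(p,te+1/12+.025))
for r in rows(H,s,M): print(r,round(np.linalg.norm(r[:3]),4))
json.dump(H[-1].tolist(),open('cmd.json','w'))
E
```

```text
[-106.27001265  127.73658813] 2.229424038215252
[-0.0015, -0.0085, 0.0, 0, 0] 0.0086
[-0.004, -0.0225, 0.0, 0, 0] 0.0229
[-0.004, -0.0305, 0.0005, 0, 0] 0.0308
[-0.003, -0.034, 0.0, 0, 0] 0.0341
[-0.0005, -0.0315, 0.0005, 0, 0] 0.0315
[0.0035, -0.024, 0.0, 0, 0] 0.0243
[0.01, -0.0115, 0.0, 0, 0] 0.0152
[0.017, -0.002, 0.0, 0, 0] 0.0171
```

Call:
arm_command:
  motion:
    - [-0.0015,-0.0085,0,0,0]
    - [-0.004,-0.0225,0,0,0]
    - [-0.004,-0.0305,0.0005,0,0]
    - [-0.003,-0.034,0,0,0]
    - [-0.0005,-0.0315,0.0005,0,0]
    - [0.0035,-0.024,0,0,0]
    - [0.01,-0.0115,0,0,0]
    - [0.017,-0.002,0,0,0]

```text
t: 8.72
tool_pos: [0.499, -0.0048, 0.2105]
eef_rot: [0.0, 0.815, 0.579, -0.0]
contact_force: [0.7, 0.1, -0.1]
grip_width: 0.013
finger_force: 58.7
```

```bash
cat > step.py <<'E'
from plan import *
# usage: step.py N ncalls [cam]: measure, refit, print rows; last row leads .025 s for next camera
n=int(sys.argv[1]); cam=sys.argv[2:]
ms=load_ms();p=fit(ms);o0=observe()
for i,k in enumerate(cam):
    t=observe()['t'];c=snap(k,f'{k}_{t:.2f}');r=ring(c)
    if k=='wrist': a,rad,sg=r[2],r[3],1.
    else: m=r[1]-[0,.004];a,rad,sg=np.degrees(np.arctan2(m[1],m[0])),np.hypot(*m),2.5
    a=unwrap(a,p,t);print(k,round(t,3),'n',r[0],'res deg',round(a-model(p,t),1),'rad',round(rad,4),'box',round(r[4],1),round(r[5],4),round(unwrap(r[2],p,t),1))
    if r[0]>25 and abs(rad-.075)<.012 and abs(a-model(p,t))<25: ms.append([t,a,sg])
json.dump(ms,open('ms.json','w'));p=fit(ms);o=observe();t=o['t'];cmd=np.array(json.load(open('cmd.json')))
print('w',round(np.radians(p[1]*np.exp(-(t-8)/TAU)),3),'t',round(t,3),'err before cam mm',((o0['tool_pos']-pos(p,o0['t']))*1000).round(1),'now',((o['tool_pos']-pos(p,t))*1000).round(1),'cmd-meas',((cmd-o['tool_pos'])*1000).round(1))
T=[pos(p,t+(k+1)/12+(.025 if k==n-1 else 0)) for k in range(n)]
M=q2R(o['eef_rot']);R_=rows(T,cmd,M)
for i in range(0,n,8): print(json.dumps(R_[i:i+8]))
D=np.array([r[:3] for r in R_]).sum(0);json.dump((cmd+M@D).tolist(),open('cmd.json','w'))
E
python3 step.py 8 wrist
```

```text
wrist 8.717 n 536 res deg -8.8 rad 0.0733 box 155.2 0.0735 -204.9
w 2.341 t 8.767 err before cam mm [-5.  -6.6 -0. ] now [ -7.7 -12.   -0. ] cmd-meas [ 0.8 -2.6  0. ]
[[0.03, 0.006, 0.0, 0, 0], [0.0125, 0.0075, 0.0, 0, 0], [0.011, 0.009, 0.0, 0, 0], [0.009, 0.0115, 0.0, 0, 0], [0.007, 0.0125, 0.0, 0, 0], [0.004, 0.0135, 0.0, 0, 0], [0.0015, 0.014, 0.0, 0, 0], [-0.002, 0.0185, 0.0, 0, 0]]
```

Call:
arm_command:
  motion:
    - [0.03,0.006,0,0,0]
    - [0.0125,0.0075,0,0,0]
    - [0.011,0.009,0,0,0]
    - [0.009,0.0115,0,0,0]
    - [0.007,0.0125,0,0,0]
    - [0.004,0.0135,0,0,0]
    - [0.0015,0.014,0,0,0]
    - [-0.002,0.0185,0,0,0]

```text
t: 9.43
tool_pos: [0.6127, 0.0342, 0.2097]
eef_rot: [-0.001, 0.815, 0.58, -0.001]
contact_force: [-0.2, 0.1, -0.1]
grip_width: 0.013
finger_force: 58.7
```

```bash
python3 step.py 8 wrist
```

```text
wrist 9.433 n 477 res deg 1.5 rad 0.0768 box 61.9 0.0761 -297.9
w 2.237 t 9.483 err before cam mm [ 5.3 -2.2 -0.8] now [ 0.2  0.5 -1.2] cmd-meas [-2.3  0.9  1.3]
[[-0.0055, 0.0155, 0.0, 0, 0], [-0.0075, 0.012, 0.0, 0, 0], [-0.009, 0.01, 0.0, 0, 0], [-0.011, 0.0085, 0.0, 0, 0], [-0.012, 0.006, 0.0, 0, 0], [-0.013, 0.004, 0.0, 0, 0], [-0.0135, 0.0015, 0.0, 0, 0], [-0.0175, -0.002, 0.0, 0, 0]]
```

Call:
arm_command:
  motion:
    - [-0.0055,0.0155,0,0,0]
    - [-0.0075,0.012,0,0,0]
    - [-0.009,0.01,0,0,0]
    - [-0.011,0.0085,0,0,0]
    - [-0.012,0.006,0,0,0]
    - [-0.013,0.004,0,0,0]
    - [-0.0135,0.0015,0,0,0]
    - [-0.0175,-0.002,0,0,0]

```text
t: 10.15
tool_pos: [0.6352, -0.0705, 0.2107]
eef_rot: [-0.0, 0.815, 0.579, -0.0]
contact_force: [-0.8, 0.8, -0.3]
grip_width: 0.0134
finger_force: 58.7
```

```bash
python3 step.py 16 wrist
```

```text
wrist 10.15 n 535 res deg 2.6 rad 0.0766 box -26.1 0.0768 -385.9
w 2.137 t 10.2 err before cam mm [-3.7 -7.   0.2] now [-1.  -2.4  0.4] cmd-meas [ 1.7  4.  -0.3]
[[-0.0145, -0.0045, 0.0, 0, 0], [-0.0115, -0.0065, 0.0, 0, 0], [-0.01, -0.008, 0.0, 0, 0], [-0.009, -0.01, 0.0, 0, 0], [-0.0065, -0.011, 0.0, 0, 0], [-0.0045, -0.0125, 0.0, 0, 0], [-0.0025, -0.0125, 0.0, 0, 0], [-0.0005, -0.013, 0.0, 0, 0]]
[[0.002, -0.0125, 0.0, 0, 0], [0.004, -0.0125, 0.0, 0, 0], [0.006, -0.011, 0.0, 0, 0], [0.008, -0.01, 0.0, 0, 0], [0.0095, -0.0085, 0.0, 0, 0], [0.0105, -0.007, 0.0, 0, 0], [0.0115, -0.0045, 0.0, 0, 0], [0.0155, -0.0035, 0.0, 0, 0]]
```

```bash
sed -i 's/^AX=.*/AX=np.array([.5735,-.0290])/' h.py
python3 - <<'E'
from plan import *
ms=[[8.0,-107.15,1],[8.717,-203.9,1],[9.433,-297.1,1],[10.15,-386.9,1]]
p=fit(ms);print(p,model(p,np.array(ms)[:,0])-np.array(ms)[:,1])
json.dump(ms,open('ms.json','w'));o=observe();json.dump((o['tool_pos']+[.0017,.004,-.0003]).tolist(),open('cmd.json','w'))
E
python3 step.py 16
```

```text
[-107.09865082  137.70939353] [ 0.05134918 -0.07715296 -0.00284364  0.02864742]
w 2.138 t 10.2 err before cam mm [-2.4 -3.1  0.4] now [-2.4 -3.1  0.4] cmd-meas [ 1.7  4.  -0.3]
[[-0.0135, -0.0035, 0.0, 0, 0], [-0.0115, -0.006, 0.0, 0, 0], [-0.01, -0.0085, 0.0, 0, 0], [-0.0085, -0.01, 0.0, 0, 0], [-0.007, -0.011, 0.0, 0, 0], [-0.0045, -0.0125, 0.0, 0, 0], [-0.0025, -0.0125, 0.0, 0, 0], [0.0, -0.013, 0.0, 0, 0]]
[[0.0015, -0.0125, 0.0, 0, 0], [0.0045, -0.0125, 0.0, 0, 0], [0.006, -0.011, 0.0, 0, 0], [0.0075, -0.01, 0.0, 0, 0], [0.0095, -0.0085, 0.0, 0, 0], [0.0105, -0.007, 0.0, 0, 0], [0.0115, -0.0045, 0.0, 0, 0], [0.016, -0.0035, 0.0, 0, 0]]
```

The fit residuals are under 0.1° with the refined axis, so I'll run 16 rows.

Call:
arm_command:
  motion:
    - [-0.0135,-0.0035,0,0,0]
    - [-0.0115,-0.006,0,0,0]
    - [-0.01,-0.0085,0,0,0]
    - [-0.0085,-0.01,0,0,0]
    - [-0.007,-0.011,0,0,0]
    - [-0.0045,-0.0125,0,0,0]
    - [-0.0025,-0.0125,0,0,0]
    - [0,-0.013,0,0,0]

```text
t: 10.87
tool_pos: [0.5423, -0.0985, 0.2109]
eef_rot: [0.0, 0.815, 0.579, 0.0]
contact_force: [0.3, 0.4, 0.4]
grip_width: 0.0131
finger_force: 58.7
```

Call:
arm_command:
  motion:
    - [0.0015,-0.0125,0,0,0]
    - [0.0045,-0.0125,0,0,0]
    - [0.006,-0.011,0,0,0]
    - [0.0075,-0.01,0,0,0]
    - [0.0095,-0.0085,0,0,0]
    - [0.0105,-0.007,0,0,0]
    - [0.0115,-0.0045,0,0,0]
    - [0.016,-0.0035,0,0,0]

```text
t: 11.53
tool_pos: [0.5002, -0.0109, 0.2109]
eef_rot: [0.0, 0.815, 0.579, 0.0]
contact_force: [-0.4, -0.3, -0.7]
grip_width: 0.0133
finger_force: 58.7
```

```bash
python3 step.py 24 wrist
```

```text
wrist 11.533 n 496 res deg -3.1 rad 0.0743 box 167.0 0.0746 -553.8
w 1.999 t 11.583 err before cam mm [-0.2  1.5  0.4] now [-1.8 -3.5  0.3] cmd-meas [-0.  -2.9 -0.3]
[[0.019, 0.0005, 0.0, 0, 0], [0.012, 0.003, 0.0, 0, 0], [0.0115, 0.005, 0.0, 0, 0], [0.0105, 0.0065, 0.0, 0, 0], [0.009, 0.008, 0.0, 0, 0], [0.0075, 0.0095, 0.0, 0, 0], [0.006, 0.0105, 0.0, 0, 0], [0.004, 0.0115, 0.0, 0, 0]]
[[0.0025, 0.012, 0.0, 0, 0], [0.0005, 0.0115, 0.0, 0, 0], [-0.0015, 0.012, 0.0, 0, 0], [-0.0035, 0.0115, 0.0, 0, 0], [-0.005, 0.0105, 0.0, 0, 0], [-0.0065, 0.01, 0.0, 0, 0], [-0.0085, 0.0085, 0.0, 0, 0], [-0.009, 0.007, 0.0, 0, 0]]
[[-0.01, 0.0055, 0.0, 0, 0], [-0.011, 0.004, 0.0, 0, 0], [-0.0115, 0.002, 0.0, 0, 0], [-0.0115, 0.0005, 0.0, 0, 0], [-0.011, -0.001, 0.0, 0, 0], [-0.011, -0.003, 0.0, 0, 0], [-0.0105, -0.0045, 0.0, 0, 0], [-0.012, -0.0085, 0.0, 0, 0]]
```

Call:
arm_command:
  motion:
    - [0.019,0.0005,0,0,0]
    - [0.012,0.003,0,0,0]
    - [0.0115,0.005,0,0,0]
    - [0.0105,0.0065,0,0,0]
    - [0.009,0.008,0,0,0]
    - [0.0075,0.0095,0,0,0]
    - [0.006,0.0105,0,0,0]
    - [0.004,0.0115,0,0,0]

```text
t: 12.25
tool_pos: [0.5793, 0.0456, 0.2104]
eef_rot: [-0.0, 0.815, 0.579, -0.0]
contact_force: [0.2, -0.7, 0.2]
grip_width: 0.013
finger_force: 58.7
```

Call:
arm_command:
  motion:
    - [0.0025,0.012,0,0,0]
    - [0.0005,0.0115,0,0,0]
    - [-0.0015,0.012,0,0,0]
    - [-0.0035,0.0115,0,0,0]
    - [-0.005,0.0105,0,0,0]
    - [-0.0065,0.01,0,0,0]
    - [-0.0085,0.0085,0,0,0]
    - [-0.009,0.007,0,0,0]

```text
t: 12.92
tool_pos: [0.6466, -0.0129, 0.2107]
eef_rot: [-0.0, 0.815, 0.579, -0.0]
contact_force: [0.2, 0.3, -0.4]
grip_width: 0.0132
finger_force: 58.7
```

```bash
python3 - <<'E'
from plan import *
# roll cmd back over the 8 rows not sent
M=q2R(observe()['eef_rot']);D=np.array([[-.01,.0055,0],[-.011,.004,0],[-.0115,.002,0],[-.0115,.0005,0],[-.011,-.001,0],[-.011,-.003,0],[-.0105,-.0045,0],[-.012,-.0085,0]]).sum(0)
json.dump((np.array(json.load(open('cmd.json')))-M@D).tolist(),open('cmd.json','w'))
E
python3 step.py 16 wrist; python3 -c "
from plan import *
ms=np.array(load_ms());p=fit(ms);print((ms[:,1]-model(p,ms[:,0])).round(2))"
```

```text
wrist 12.917 n 491 res deg -4.6 rad 0.0762 box 8.7 0.0753 -710.6
w 1.869 t 12.967 err before cam mm [-0.4  1.6  0.2] now [-1.3  6.9  0.2] cmd-meas [-0.4  3.6 -0.1]
[[-0.02, 0.009, 0.0, 0, 0], [-0.0115, 0.0025, 0.0, 0, 0], [-0.0115, 0.0005, 0.0, 0, 0], [-0.0115, -0.001, 0.0, 0, 0], [-0.011, -0.003, 0.0, 0, 0], [-0.0105, -0.0045, 0.0, 0, 0], [-0.0095, -0.006, 0.0, 0, 0], [-0.0085, -0.0075, 0.0, 0, 0]]
[[-0.0075, -0.0085, 0.0, 0, 0], [-0.006, -0.0095, 0.0, 0, 0], [-0.0045, -0.01, 0.0, 0, 0], [-0.003, -0.0105, 0.0, 0, 0], [-0.001, -0.011, 0.0, 0, 0], [0.0, -0.011, 0.0, 0, 0], [0.002, -0.011, 0.0, 0, 0], [0.005, -0.0135, 0.0, 0, 0]]
[-1.61 -0.26  0.83  1.93  0.94 -1.83]
```

```bash
sed -i 's/TAU=18.8/TAU=22./' plan.py
python3 - <<'E'
from plan import *
o=observe();json.dump((o['tool_pos']+[-.0004,.0036,-.0001]).tolist(),open('cmd.json','w'))
ms=np.array(load_ms());p=fit(ms);print((ms[:,1]-model(p,ms[:,0])).round(2))
E
python3 step.py 16
```

```text
[-0.09 -0.26 -0.1   0.59  0.2  -0.35]
w 1.907 t 12.967 err before cam mm [-1.5  9.   0.2] now [-1.5  9.   0.2] cmd-meas [-0.4  3.6 -0.1]
[[-0.0225, 0.01, 0.0, 0, 0], [-0.0115, 0.002, 0.0, 0, 0], [-0.012, 0.0, 0.0, 0, 0], [-0.0115, -0.0015, 0.0, 0, 0], [-0.011, -0.0035, 0.0, 0, 0], [-0.0105, -0.005, 0.0, 0, 0], [-0.0095, -0.007, 0.0, 0, 0], [-0.0085, -0.008, 0.0, 0, 0]]
[[-0.007, -0.009, 0.0, 0, 0], [-0.0055, -0.01, 0.0, 0, 0], [-0.004, -0.011, 0.0, 0, 0], [-0.002, -0.011, 0.0, 0, 0], [-0.0005, -0.0115, 0.0, 0, 0], [0.001, -0.011, 0.0, 0, 0], [0.003, -0.011, 0.0, 0, 0], [0.006, -0.013, 0.0, 0, 0]]
```

Call:
arm_command:
  motion:
    - [-0.0225,0.01,0,0,0]
    - [-0.0115,0.002,0,0,0]
    - [-0.012,0,0,0,0]
    - [-0.0115,-0.0015,0,0,0]
    - [-0.011,-0.0035,0,0,0]
    - [-0.0105,-0.005,0,0,0]
    - [-0.0095,-0.007,0,0,0]
    - [-0.0085,-0.008,0,0,0]

```text
t: 13.63
tool_pos: [0.6008, -0.0994, 0.2108]
eef_rot: [0.0, 0.815, 0.579, 0.0]
contact_force: [1.4, -0.3, -0.4]
grip_width: 0.0131
finger_force: 58.7
```

Call:
arm_command:
  motion:
    - [-0.007,-0.009,0,0,0]
    - [-0.0055,-0.01,0,0,0]
    - [-0.004,-0.011,0,0,0]
    - [-0.002,-0.011,0,0,0]
    - [-0.0005,-0.0115,0,0,0]
    - [0.001,-0.011,0,0,0]
    - [0.003,-0.011,0,0,0]
    - [0.006,-0.013,0,0,0]

```text
t: 14.3
tool_pos: [0.5154, -0.0781, 0.2108]
eef_rot: [0.0, 0.815, 0.579, 0.0]
contact_force: [0.6, -0.8, 0.6]
grip_width: 0.0131
finger_force: 58.7
```

```bash
python3 step.py 24 wrist; python3 -c "
from plan import *
ms=np.array(load_ms());p=fit(ms);print((ms[:,1]-model(p,ms[:,0])).round(2))"
```

```text
wrist 14.3 n 487 res deg -2.7 rad 0.0742 box -139.4 0.0752 -859.7
w 1.795 t 14.35 err before cam mm [-2.   0.6  0.3] now [ 1.1 -3.1  0.6] cmd-meas [ 2.3 -1.1 -0.5]
[[0.01, -0.0135, 0.0, 0, 0], [0.008, -0.0075, 0.0, 0, 0], [0.009, -0.006, 0.0, 0, 0], [0.01, -0.005, 0.0, 0, 0], [0.0105, -0.0035, 0.0, 0, 0], [0.011, -0.0015, 0.0, 0, 0], [0.011, 0.0, 0.0, 0, 0], [0.0105, 0.0015, 0.0, 0, 0]]
[[0.0105, 0.003, 0.0, 0, 0], [0.01, 0.0045, 0.0, 0, 0], [0.009, 0.0055, 0.0, 0, 0], [0.008, 0.007, 0.0, 0, 0], [0.007, 0.008, 0.0, 0, 0], [0.006, 0.009, 0.0, 0, 0], [0.0045, 0.01, 0.0, 0, 0], [0.003, 0.01, 0.0, 0, 0]]
[[0.0015, 0.0105, 0.0, 0, 0], [0.0, 0.0105, 0.0, 0, 0], [-0.0015, 0.01, 0.0, 0, 0], [-0.0025, 0.01, 0.0, 0, 0], [-0.004, 0.0095, 0.0, 0, 0], [-0.0055, 0.009, 0.0, 0, 0], [-0.0065, 0.008, 0.0, 0, 0], [-0.01, 0.009, 0.0, 0, 0]]
[-0.53 -0.46 -0.08  0.83  0.84  0.67 -1.27]
```

```bash
sed -i 's/TAU=22./TAU=24.5/' plan.py
python3 - <<'E'
from plan import *
o=observe();json.dump((o['tool_pos']+[.0023,-.0011,-.0005]).tolist(),open('cmd.json','w'))
ms=np.array(load_ms());p=fit(ms);print((ms[:,1]-model(p,ms[:,0])).round(2))
E
python3 step.py 16
```

```text
[ 0.9  -0.21 -0.65 -0.25 -0.36  0.36  0.21]
w 1.823 t 14.35 err before cam mm [ 2.3 -4.7  0.6] now [ 2.3 -4.7  0.6] cmd-meas [ 2.3 -1.1 -0.5]
[[0.0115, -0.015, 0.0, 0, 0], [0.0085, -0.0075, 0.0, 0, 0], [0.0095, -0.006, 0.0, 0, 0], [0.01, -0.0045, 0.0, 0, 0], [0.011, -0.003, 0.0, 0, 0], [0.011, -0.001, 0.0, 0, 0], [0.0115, 0.0, 0.0, 0, 0], [0.0105, 0.002, 0.0, 0, 0]]
[[0.0105, 0.004, 0.0, 0, 0], [0.01, 0.005, 0.0, 0, 0], [0.009, 0.006, 0.0, 0, 0], [0.0075, 0.008, 0.0, 0, 0], [0.007, 0.0085, 0.0, 0, 0], [0.005, 0.0095, 0.0, 0, 0], [0.004, 0.01, 0.0, 0, 0], [0.003, 0.014, 0.0, 0, 0]]
```

Call:
arm_command:
  motion:
    - [0.0115,-0.015,0,0,0]
    - [0.0085,-0.0075,0,0,0]
    - [0.0095,-0.006,0,0,0]
    - [0.01,-0.0045,0,0,0]
    - [0.011,-0.003,0,0,0]
    - [0.011,-0.001,0,0,0]
    - [0.0115,0,0,0,0]
    - [0.0105,0.002,0,0,0]

```text
t: 15.02
tool_pos: [0.5113, 0.0132, 0.2107]
eef_rot: [-0.0, 0.815, 0.579, -0.0]
contact_force: [1.0, 0.3, -0.5]
grip_width: 0.0134
finger_force: 58.7
```

Call:
arm_command:
  motion:
    - [0.0105,0.004,0,0,0]
    - [0.01,0.005,0,0,0]
    - [0.009,0.006,0,0,0]
    - [0.0075,0.008,0,0,0]
    - [0.007,0.0085,0,0,0]
    - [0.005,0.0095,0,0,0]
    - [0.004,0.01,0,0,0]
    - [0.003,0.014,0,0,0]

```text
t: 15.68
tool_pos: [0.5916, 0.0434, 0.2107]
eef_rot: [-0.0, 0.815, 0.579, -0.0]
contact_force: [-0.1, -1.2, -0.0]
grip_width: 0.0133
finger_force: 58.7
```

```bash
python3 step.py 16 wrist; python3 -c "
from plan import *
ms=np.array(load_ms());p=fit(ms);print((ms[:,1]-model(p,ms[:,0])).round(2))"; ls pics | grep wrist_15
```

```text
wrist 15.683 n 472 res deg -0.3 rad 0.0756 box 78.9 0.0745 -1001.0
w 1.723 t 15.733 err before cam mm [ 4.  -1.3  0.2] now [-0.5 -0.3 -0.1] cmd-meas [-2.6  1.3  0.3]
[[-0.0, 0.014, 0.0, 0, 0], [-0.0015, 0.0105, 0.0, 0, 0], [-0.0035, 0.0105, 0.0, 0, 0], [-0.0045, 0.0095, 0.0, 0, 0], [-0.0055, 0.009, 0.0, 0, 0], [-0.007, 0.0075, 0.0, 0, 0], [-0.008, 0.007, 0.0, 0, 0], [-0.009, 0.0055, 0.0, 0, 0]]
[[-0.0095, 0.0045, 0.0, 0, 0], [-0.01, 0.003, 0.0, 0, 0], [-0.01, 0.0015, 0.0, 0, 0], [-0.0105, 0.0, 0.0, 0, 0], [-0.0105, -0.001, 0.0, 0, 0], [-0.0095, -0.003, 0.0, 0, 0], [-0.0095, -0.004, 0.0, 0, 0], [-0.0115, -0.007, 0.0, 0, 0]]
[ 0.86 -0.23 -0.66 -0.24 -0.31  0.44  0.32 -0.18]
wrist_15.68.npz
wrist_15.68.png
```

```bash
python3 -c "
import cv2;i=cv2.imread('pics/wrist_15.68.png')[120:280,220:420];cv2.imwrite('pics/v8.png',cv2.resize(i,None,fx=3,fy=3))"
```

```text
(no output)
```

View pics/v8.png

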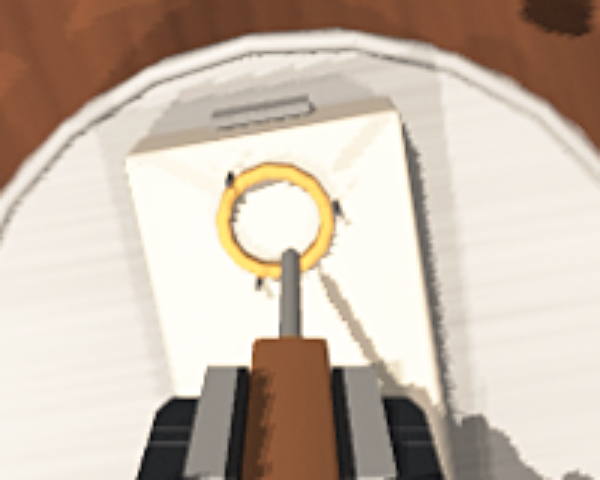

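Call:
arm_command:
  motion:
    - [0,0.014,0,0,0]
    - [-0.0015,0.0105,0,0,0]
    - [-0.0035,0.0105,0,0,0]
    - [-0.0045,0.0095,0,0,0]
    - [-0.0055,0.009,0,0,0]
    - [-0.007,0.0075,0,0,0]
    - [-0.008,0.007,0,0,0]
    - [-0.009,0.0055,0,0,0]

```text
t: 16.4
tool_pos: [0.6475, -0.0188, 0.2108]
eef_rot: [-0.0, 0.815, 0.579, -0.0]
contact_force: [-0.1, -0.4, -0.5]
grip_width: 0.0132
finger_force: 58.7
```

Call:
arm_command:
  motion:
    - [-0.0095,0.0045,0,0,0]
    - [-0.01,0.003,0,0,0]
    - [-0.01,0.0015,0,0,0]
    - [-0.0105,0,0,0,0]
    - [-0.0105,-0.001,0,0,0]
    - [-0.0095,-0.003,0,0,0]
    - [-0.0095,-0.004,0,0,0]
    - [-0.0115,-0.007,0,0,0]

```text
t: 17.07
tool_pos: [0.6141, -0.0928, 0.2108]
eef_rot: [-0.0, 0.815, 0.579, 0.0]
contact_force: [0.4, 1.2, 0.5]
grip_width: 0.0133
finger_force: 58.7
```

```bash
python3 step.py 24 wrist
```

```text
wrist 17.067 n 512 res deg 1.2 rad 0.0756 box -53.3 0.0759 -1132.8
w 1.628 t 17.117 err before cam mm [-4.  -3.5  0.3] now [-0.5 -1.3  0.5] cmd-meas [ 2.3  2.6 -0.3]
[[-0.0095, -0.008, 0.0, 0, 0], [-0.006, -0.008, 0.0, 0, 0], [-0.0055, -0.0085, 0.0, 0, 0], [-0.004, -0.009, 0.0, 0, 0], [-0.003, -0.01, 0.0, 0, 0], [-0.0015, -0.0095, 0.0, 0, 0], [0.0, -0.01, 0.0, 0, 0], [0.001, -0.01, 0.0, 0, 0]]
[[0.0025, -0.0095, 0.0, 0, 0], [0.0035, -0.009, 0.0, 0, 0], [0.0045, -0.009, 0.0, 0, 0], [0.006, -0.0075, 0.0, 0, 0], [0.0065, -0.007, 0.0, 0, 0], [0.008, -0.006, 0.0, 0, 0], [0.008, -0.005, 0.0, 0, 0], [0.009, -0.004, 0.0, 0, 0]]
[[0.009, -0.003, 0.0, 0, 0], [0.0095, -0.0015, 0.0, 0, 0], [0.0095, 0.0, 0.0, 0, 0], [0.0095, 0.001, 0.0, 0, 0], [0.0095, 0.002, 0.0, 0, 0], [0.0085, 0.003, 0.0, 0, 0], [0.0085, 0.0045, 0.0, 0, 0], [0.01, 0.007, 0.0, 0, 0]]
```

The wrist crop shows the point at (290,255) just above the ring's opening, with the ring centre at (277,220). The offset between them is mostly from the height difference.

Call:
arm_command:
  motion:
    - [-0.0095,-0.008,0,0,0]
    - [-0.006,-0.008,0,0,0]
    - [-0.0055,-0.0085,0,0,0]
    - [-0.004,-0.009,0,0,0]
    - [-0.003,-0.01,0,0,0]
    - [-0.0015,-0.0095,0,0,0]
    - [0,-0.01,0,0,0]
    - [0.001,-0.01,0,0,0]

```text
t: 17.78
tool_pos: [0.5355, -0.0946, 0.2108]
eef_rot: [-0.0, 0.815, 0.579, 0.0]
contact_force: [0.9, -0.4, -0.6]
grip_width: 0.0136
finger_force: 58.7
```

Call:
arm_command:
  motion:
    - [0.0025,-0.0095,0,0,0]
    - [0.0035,-0.009,0,0,0]
    - [0.0045,-0.009,0,0,0]
    - [0.006,-0.0075,0,0,0]
    - [0.0065,-0.007,0,0,0]
    - [0.008,-0.006,0,0,0]
    - [0.008,-0.005,0,0,0]
    - [0.009,-0.004,0,0,0]

```text
t: 18.45
tool_pos: [0.4983, -0.0299, 0.2109]
eef_rot: [0.0, 0.815, 0.579, 0.0]
contact_force: [0.6, -1.0, -0.8]
grip_width: 0.013
finger_force: 58.7
```

Call:
arm_command:
  motion:
    - [0.009,-0.003,0,0,0]
    - [0.0095,-0.0015,0,0,0]
    - [0.0095,0,0,0,0]
    - [0.0095,0.001,0,0,0]
    - [0.0095,0.002,0,0,0]
    - [0.0085,0.003,0,0,0]
    - [0.0085,0.0045,0,0,0]
    - [0.0085,0.0045,0,0,0]

```text
t: 19.12
tool_pos: [0.5331, 0.0347, 0.2107]
eef_rot: [-0.0, 0.815, 0.579, -0.0]
contact_force: [1.0, -0.5, -0.1]
grip_width: 0.0132
finger_force: 58.7
```

Call:
arm_command:
  motion:
    - [0.006,0.003,-0.005,0,0]
    - [0.003,0.002,-0.012,0,0]
    - [0,0,-0.016,0,0]
    - [0,0,-0.016,0,0]
    - [0,0,-0.011,0,0]
    - [0,0,-0.005,0,0]
    - [0,0,0,0,0]
    - [0,0,0,0,0]

```text
t: 19.78
tool_pos: [0.5399, 0.0408, 0.2756]
eef_rot: [-0.0, 0.815, 0.579, -0.0]
contact_force: [-0.2, -0.3, -1.4]
grip_width: 0.0129
finger_force: 58.7
```

Call:
arm_command:
  motion:
    - [0,0,0,0,0]
    - [0,0,0,0,0]
    - [0,0,0,0,0]
    - [0,0,0,0,0]
    - [0,0,0,0,0]
    - [0,0,0,0,0]

```text
t: 20.28
tool_pos: [0.5399, 0.0409, 0.2757]
eef_rot: [-0.0, 0.815, 0.579, -0.0]
contact_force: [-0.7, -0.9, -0.3]
grip_width: 0.0134
finger_force: 58.7
```

Run:
```python
from h import *
c=snap('scene','s9');o=observe();print(o['t'],o['tool_pos'],o['dq'].round(3),o['finger_force'],'tip z',o['tool_pos'][2]-.0955)
cv2.imwrite('pics/v9.png',cv2.resize(c['color'][130:310,200:420],None,fx=3,fy=3))
```

```text
20.3333 [0.53998045 0.04090353 0.2757576 ] [ 0.    -0.002 -0.001  0.     0.001 -0.   ] 58.71445119380951 tip z 0.18025759755038298
```

View pics/v9.png

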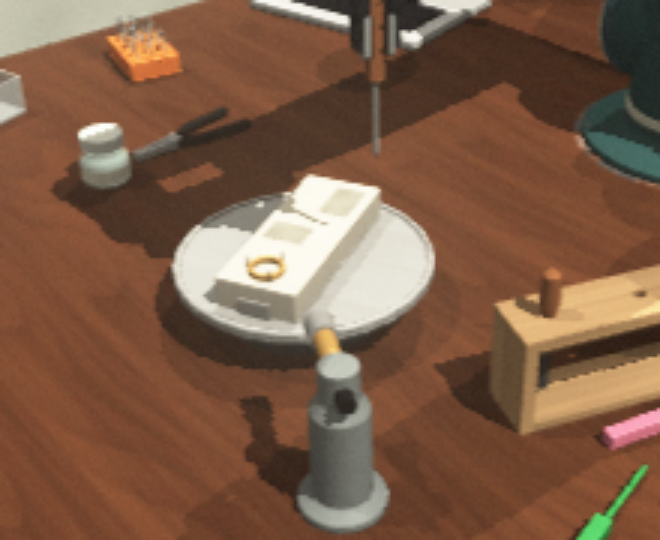

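The picture shows the pick upright with its point at (375,155), well above the turntable, which is still coasting. The ring is at (265,268), and the torch, jar and pliers are undisturbed. I'll hand the job in now.

```bash
python3 -c "
from rig import workorder;print(workorder.finish_job())"
```

```text
the job is handed in; nothing more can be done
None
```

The job is handed in at about 20 s; no verdict came back. The turntable was set coasting at about one turn in 2.6 s. From about 8.9 s to 19.1 s the pick's point followed the ring's opening, about 25 mm above the ring, mostly within 5 mm of centre. The worst readings in that stretch were about 8 and 9 mm, inside the 13 mm opening. By the end of the hover it had slowed to about one turn in 4 s. The pick now stands upright and still, about 90 mm above ring height, over the turntable near the ring's circle.

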